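# Jack up the garden cart and hold the handle down

## Task

The cart's back axle is already on stands; now lift the wheeled end. Stand the bottle jack under the marked lifting plate, its saddle centred below the bolt head, and pump its handle until both tyres are at least 15 mm clear of the bench. Finish holding: keep the handle pressed right down at the bottom of its stroke so that the mate can slide the stands under, leave the cart's weight on the jack alone, and do not disturb the loose stands or the tin.

Things in the scene. Friction and masses are not known exactly. Their poses are not given: they have to be found in the camera images.
- jack: aluminium bottle jack, 0.75 to 1 kg. Origin on the ram axis at the underside; z up, x towards its handle. Base from x = -42 to 85 mm, 84 wide, 14 thick; round body 50 mm in diameter on the ram axis, up to z = 98 (cap to 107), graspable from above; pump cylinder 24 mm wide at x = 58, 55 high; handle pivot at x = 42, z = 80. Pushed level by its pinched handle it slides; wrenched, it tips.
- saddle (a point): centre of the top of the jack's round steel saddle (34 mm in diameter, 12 mm thick) on the ram. 125 mm above the bench with the ram down; the ram rises by up to 45 mm and starts fully down.
- jack_handle (a joint): pump handle angle, rad: 0 = bottom stop (bar 0.1 rad below level), 0.8 = top stop. It stays where left; 1 N at the grip moves it, 4 to 9 N down under load. A full stroke down raises the ram 9 to 11 mm (14 mm takes up the gap; the load costs 2 mm of give); begun below 0.75, only 6 or 3 mm. Moving up leaves the ram. Let go loaded at the bottom, it kicks up 0.08 and the ram sinks 1 mm.
- handle_bar: the straight handle bar. Origin on the handle pivot, y along the pivot axis. The bar runs outward, 195 mm from the pivot to its end; the outer 95 mm is a rubber grip 21 mm in diameter, inside it a 16 mm bar. Pinched from above, the tool swings with it, square to the bar.
- handle_grip (a point): point on the axis of the rubber grip, 155 mm from the pivot: the place to hold and push.
- cart: garden cart, 5.5 to 7.8 kg, deck on a steel frame. Origin at the middle of its wheel axle, 125 mm up; x along the axle, y to the wheeled end, z up. 250 mm wheels, 60 wide, at x = -190 and 190; end rail at y = 65 to 95, deck 197 above the bench. It tips about its back axle at y = -540, on two fixed stands. Bring the jack in from beyond the end rail, its handle pointing away (along the cart's y).
- lift_mark (a point): the marked lift point: centre of the underside of the 60 x 60 x 6 mm steel lifting plate that sticks out below the middle of the end rail (x = 0, y = 115 mm of the cart), 139 mm above the bench at the start. Straight above it, on the plate's top, is a hexagonal bolt head 27 mm across, 10 mm high.
- tyre_foot (a point): point midway between the lowest points of the two tyres; its height above the bench is the tyres' clearance (0 at the start). It rises 0.82 times as much as the lift point.
- stand_a: loose steel axle stand, 100 x 100 mm foot, 131 mm high, origin under its centre; leave alone.
- stand_b: second loose axle stand of the same kind; leave alone.
- grease_tin: closed metal tin, 86 mm in diameter, 100 mm high, origin under its centre; leave alone.

How it is judged:
On the way, in this order (a step that is already met when the one before it is completed fails the run):
1. the jack stands on the bench with its saddle centred under the marked lifting plate, the cart not yet lifted (horizontal distance between saddle and lift_mark below 0.015 m and height (world z) of jack below 0.006 m and angle between jack's own z axis and vertical below 0.06 rad and height (world z) of tyre_foot below 0.003 m), for 0.2 s.
2. the jack has taken the weight and the tyres leave the bench (height (world z) of tyre_foot above 0.005 m and contact force between jack and cart above 10 N), for 0.1 s.
At the end, for the whole second after the job is handed in: Tyres at least 15 mm (less 0.5) off the bench and still; over 10 N of the cart on the saddle, within 18 mm of the lift mark; jack upright (0.06 rad); robot not touching the cart; fingers still on the handle bar (over 1.5 N), which is at the bottom of its stroke (under 0.05 rad) (height (world z) of tyre_foot above 0.0145 m and horizontal distance between saddle and lift_mark below 0.018 m and angle between jack's own z axis and vertical below 0.06 rad and contact force between jack and cart above 10 N and contact force between each of the arm, the fingers and cart below 1 N and value of joint jack_handle below 0.05 rad and contact force between the fingers and handle_bar above 1.5 N and angular speed of cart below 0.1 rad/s); the arm keeps its last pose, push and grip.
It fails at once if the jack is tipped over (angle between jack's own z axis and vertical above 0.5 rad).
It fails at once if a loose stand or the tin is disturbed (distance of any of stand_a, stand_b, grease_tin from where it was at the start of the episode above 0.03 m or angle between any of stand_a, stand_b, grease_tin's own z axis and vertical above 0.3 rad).
It also fails if it takes over 69 s, if anything falls off the work surface, if the arm or the gripper's body presses on something with over 40 N, if the wrist force passes 120 N, or if a joint passes its speed limit or range.

## Robot

A 6-joint arm with a two-finger parallel gripper is mounted at the origin on the work surface. World frame = base frame: x ahead of the robot, y to its left, z up, the work surface at z = 0. Lengths are in m, angles in rad, forces in N, time in s.
With the tool pointing down it reaches from about 0.35 to 0.85 m from the base axis. Payload 8.1 kg.
Tool frame: the origin (TCP) lies between the finger pads; the fingertips stand 14 mm ahead of it and the grasp point (between the pads) lies 5 mm behind it (robot.tcp_to_tips is the z of the fingertips in the tool frame, in m); z points along the fingers, y is the line along which they close (so a half turn about z gives the same grasp; the last joint's range is limited). The gripper opens to 93 mm and grips with 3 to 60 N. Pads are 15 mm wide; open, the fingers measure 128 mm over their backs; the gripper's body (75 mm by 188 mm) begins 65 mm behind the grasp point.
Start: joints at [1.082, 0.13, 1.488, -0, 1.523, -0.085], TCP at [0.236, 0.552, 0.233] pointing down, gripper open.
Joint ranges: [-2.96, 2.96], [-0.89, 2.26], [0.02, 2.5], [-1.34, 4.48], [0, 2.73], [-2.66, 2.66]. Speed limits (rad/s): [2.39, 2.39, 2.79, 3.14, 3.14, 3.14].

## Interface

Orientations are given as a rotation vector (axis times angle).
In Python, from plant import sensors, read_camera, robot gives the robot as it stands.
- The arm moves only by the shell command python3 -m inch 'ROWS' [FORCE]. ROWS is a JSON object whose key "ticks" holds a list of rows, 1 to 20 of them, each of 5 numbers: the finger opening in m, then dx, dy, dz in units of 5 mm, then a turn about the tool's z in units of 0.1 rad; each row shifts and turns the commanded pose from where the row before left it, along the tool's axes as they then stand; what a row does not reach is not made up. A row lasts 1/10 s, in which the tool goes at most 0.05 m and 0.15 rad, less where a joint would pass 70% of its speed; a pose out of reach is approached as far as the arm can. The fingers move at their own pace and stop on an object; FORCE is the grip in N (left out, the last holds). Time passes only in rows, so rows that do not move let the fingers close. It prints the time, the measured TCP pose, the force, the opening and the grip force at its end. Input that does not fit is refused with a message, and nothing moves.
- sensors.read_state(): the state, without advancing time (a new reading comes with each control period).
- read_camera(name): name is "side" or "top" or "wrist"; returns a dict with "image" (384x512x3 uint8, red, green, blue), "depth" (384x512 float32, m along the optical axis (not along the pixel's ray), 0 where there is no reading), "fx", "fy", "cx", "cy" (pixels), "R" (3x3) and "t" (3): a world point X has camera coordinates R X + t. Camera axes: x right, y down, z forward; pixel columns grow to the right and rows downward; lengths in m; the calibration is good to about 2 mm. A picture is of the moment at which its call begins.
- robot.close_job(): hands the job in; it is judged then, once.
The state is a dict: "t": time; "q": joint angles; "dq": joint speeds; "joint_torque": joint torques, N m; "tool_pos": TCP position; "orientation": TCP orientation; "force": force on the tool from outside, world axes, zero at the start; "wrist_torque": the same for the moment, N m; "opening": finger opening in m; "gripper_force": force on a finger pad.
Only numpy, scipy, OpenCV 4.12 (cv2) and the standard library are available. Lean on these libraries where they do the work, as an engineer would, in place of code of your own. Each camera call takes 0.05 s, during which the arm holds its last target. There are 200 camera calls.

## Working session

There is one attempt and no reset: what is moved stays moved. The work goes in short steps, Python scripts to look and compute and a shell command to move; the robot and the scene stay as the last step left them, time stands still between calls to the robot, and variables do not carry over. Pictures are saved under pics/ and viewed, at most 10 in all, crops included, and the job is handed in when it is done.

```bash
mkdir -p pics; ls
python3 - <<'E'
from plant import sensors, read_camera, robot
import cv2,numpy as np
s=sensors.read_state();print(s['t'],s['tool_pos'],s['orientation'],s['opening'],robot.tcp_to_tips)
for n in("top","side"):
    c=read_camera(n);cv2.imwrite(f'pics/{n}0.png',c['image'][...,::-1]);np.savez(f'{n}0.npz',**c)
    R=c['R'];print(n,-R.T@c['t'],R[2],c['fx'],(c['depth']>0).mean())
E
```

```text
pics
0.0 [0.23546101 0.55125968 0.23159114] [-6.29886491e-01 -3.07728723e+00  2.80756707e-03] 0.09315995623354903 0.014
top [0.44822185 0.26188909 1.24127565] [ 0.09630006 -0.02615745 -0.99500859] 438.66871218265794 0.996002197265625
side [0.53075629 1.27246489 0.80366825] [ 0.01420402 -0.83968189 -0.54289278] 449.2111036619437 0.9960886637369791
```

View pics/top0.png

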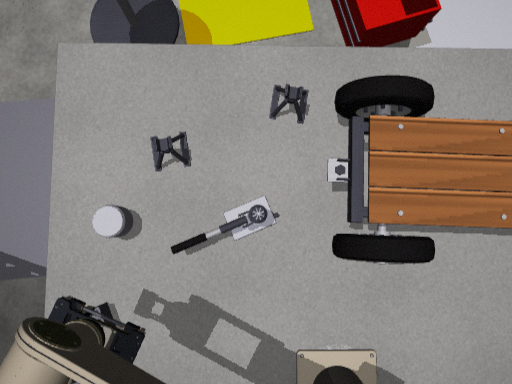

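View pics/side0.png

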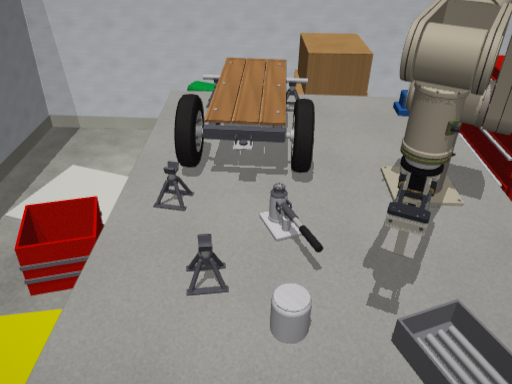

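```bash
cat > h.py <<'E'
import numpy as np
def ray(c,u,v,z):
    o=-c['R'].T@c['t'];d=c['R'].T@np.array([(u-c['cx'])/c['fx'],(v-c['cy'])/c['fy'],1]);return o+d*(z-o[2])/d[2]
def cloud(c):
    v,u=np.mgrid[:384,:512];z=c['depth'];P=np.stack([(u-c['cx'])/c['fx']*z,(v-c['cy'])/c['fy']*z,z],-1)
    return (P-c['t'])@c['R']
def tri(c1,p1,c2,p2):
    A=[];b=[]
    for c,(u,v) in((c1,p1),(c2,p2)):
        o=-c['R'].T@c['t'];d=c['R'].T@np.array([(u-c['cx'])/c['fx'],(v-c['cy'])/c['fy'],1]);d/=np.linalg.norm(d)
        M=np.eye(3)-np.outer(d,d);A.append(M);b.append(M@o)
    return np.linalg.solve(sum(A),sum(b))
E
python3 - <<'E'
import numpy as np,cv2
from h import *
np.set_printoptions(precision=4,suppress=True)
t=dict(np.load('top0.npz'));s=dict(np.load('side0.npz'))
P=cloud(t)
for n,(u,v,z) in dict(saddle=(258,214,.125),bolt=(340,170,.155),gripend=(173,249,.1),gripin=(205,236,.1),sa=(290,103,.131),sb=(170,150,.131),tin=(110,221,.1),railtop=(352,117,.197),railbot=(352,222,.197),wheelA=(385,77,.2),wheelB=(384,260,.2)).items():
    print(n,'plane',ray(t,u,v,z),'depth',P[v,u])
# dark grip pts in top
m=(P[...,2]>.03)&(P[...,2]<.25);g=t['image'].astype(int).max(-1)<45
u0=np.zeros_like(m);u0[220:262,165:225]=1
q=P[m&g&u0]
print('grip',len(q),q.min(0),q.max(0));
mu=q.mean(0);d=np.linalg.svd(q-mu,full_matrices=0)[2][0];print(mu,d,np.arctan2(d[2],np.hypot(d[0],d[1])))
for n,(u,v) in dict(saddle=(279,187),gripend=(317,245),lift=(243,145)).items(): print('side',n,cloud(s)[v,u])
for n in('t','s'):
    c={'t':t,'s':s}[n];x=[150,300,0,180] if n=='t' else [220,340,120,270]
a=cv2.resize(t['image'][130:270,160:370,::-1],None,fx=3.8,fy=3.8,interpolation=cv2.INTER_CUBIC);cv2.imwrite('pics/topcrop.png',a)
E
```

```text
saddle plane [0.4748 0.2183 0.125 ] depth [0.4747 0.2184 0.1264]
bolt plane [0.5852 0.014  0.155 ] depth [0.5852 0.0139 0.1547]
gripend plane [0.3847 0.4352 0.1   ] depth [0.3845 0.4358 0.0962]
gripin plane [0.4181 0.3538 0.1   ] depth [0.418  0.3543 0.0944]
sa plane [0.7624 0.1364 0.131 ] depth [0.7792 0.1297 0.0715]
sb plane [0.6362 0.4435 0.131 ] depth [0.6401 0.4473 0.1078]
tin plane [0.4555 0.598  0.1   ] depth [0.4555 0.5974 0.1018]
railtop plane [ 0.7105 -0.0078  0.197 ] depth [ 0.7134 -0.0108  0.1854]
railbot plane [ 0.4551 -0.0033  0.197 ] depth [ 0.4552 -0.0064  0.185 ]
wheelA plane [ 0.8111 -0.0906  0.2   ] depth [ 0.7957 -0.0756  0.2442]
wheelB plane [ 0.366  -0.0771  0.2   ] depth [ 0.3689 -0.0652  0.2368]
grip 253 [0.3769 0.3518 0.0875] [0.423  0.4405 0.1034]
[0.3995 0.396  0.0961] [-0.3843  0.9212  0.0607] 0.060694133193067976
side saddle [0.4771 0.2236 0.1222]
side gripend [0.388  0.4356 0.0965]
side lift [0.587  0.0291 0.1476]
```

View pics/topcrop.png

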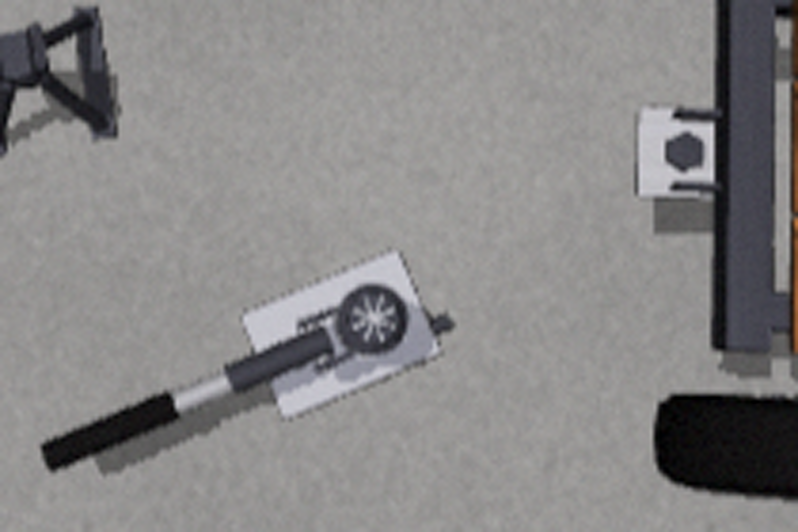

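The top crop shows the saddle star at crop (372,318), which is pixel (258,214), and the bolt head at (686,151), which is pixel (340.5,169.7). The grip runs from (45,455) to (172,400). The heights agree with the spec: saddle 0.126, bolt top 0.155. The handle is at about 0.15 rad and points along 113°.

I'll turn the tool square to the bar, then move above the grip.

Units first: shifts go in units of 5 mm and turns go in units of 0.1 rad. So -0.04 m is -8, 0.018 m is 3.6, 0.15 rad is 1.5.

```bash
python3 -m inch '{"ticks":[[0.06,0,0,0,1.5],[0.06,0,0,0,1.5],[0.06,0,0,0,1.5],[0.06,0,0,0,1.5],[0.06,0,0,0,1.5],[0.06,0,0,0,0.14],[0.06,-8,3.6,0,0],[0.06,-8,3.6,0,0],[0.06,-8,3.6,0,0],[0.06,-8,3.6,0,0],[0.06,-8.8,3.6,0,0],[0.06,0,0,6,0],[0.06,0,0,6,0],[0.06,0,0,0,0]]}' 20
python3 - <<'E'
from plant import sensors, read_camera
import cv2,numpy as np
from h import *
from scipy.spatial.transform import Rotation as Ro
np.set_printoptions(precision=4,suppress=True)
s=sensors.read_state();print(s['t'],s['q'],s['tool_pos']);print(Ro.from_rotvec(s['orientation']).as_matrix(),s['force'])
c=read_camera('wrist');cv2.imwrite('pics/w1.png',c['image'][...,::-1])
P=cloud(c);m=(c['image'].max(-1)<60)&(P[...,2]>.06)&(P[...,2]<.12)&(c['depth']>0)
q=P[m];q=q[np.linalg.norm(q[:,:2]-[.398,.399],axis=1)<.07]
mu=np.median(q,0);d=np.linalg.svd(q-q.mean(0),full_matrices=0)[2][0];print(len(q),mu,q.min(0),q.max(0),d)
E
```

```text
t: 1.5
tool_pos: [0.3965, 0.3969, 0.1676]
orientation: [-1.727, -2.621, 0.013]
force: [-1.3, -0.2, 0.0]
opening: 0.0602
gripper_force: 0.0
1.5 [ 0.6945  0.0731  1.6693 -0.      1.4078  0.2889] [0.3965 0.3969 0.1676]
[[-0.3945  0.9189 -0.0065]
 [ 0.9189  0.3945 -0.0055]
 [-0.0024 -0.0082 -1.    ]] [-1.3056 -0.1822  0.0108]
2303 [0.4045 0.3897 0.0955] [0.3761 0.3543 0.0877] [0.4257 0.4361 0.1001] [ 0.4297 -0.9021 -0.0395]
```

View pics/w1.png

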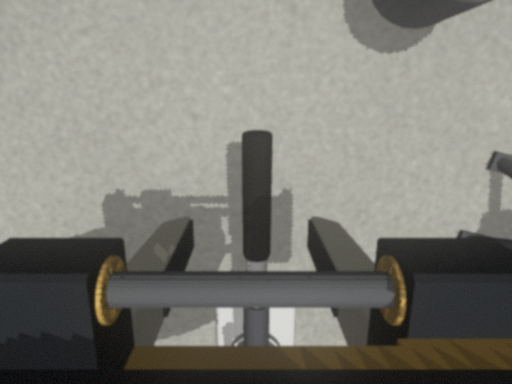

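The bar at u≈257 lies between the fingertips (193 and 307), and the grip runs from v=130 to 260, so it is aligned. I'll descend and close.

Converted, 0.03 m is 6, 0.023 m is 4.6.

```bash
python3 -m inch '{"ticks":[[0.06,0,0,6,0],[0.06,0,0,6,0],[0.06,0,0,4.6,0],[0.06,0,0,0,0],[0,0,0,0,0],[0,0,0,0,0],[0,0,0,0,0],[0,0,0,0,0],[0,0,0,0,0],[0,0,0,0,0]]}' 30
```

```text
t: 2.55
tool_pos: [0.3988, 0.3996, 0.0901]
orientation: [1.732, 2.621, 0.001]
force: [0.4, 0.4, -0.3]
opening: 0.0203
gripper_force: 30.0
```

Converted, 0.0075 m is 1.5, -0.008 m is -1.6, 0.021 rad is 0.21.

```bash
python3 -m inch '{"ticks":[[0,-1.6,1.5,0,0.21],[0,-1.6,1.5,0,0.21],[0,-1.6,1.5,0,0.21],[0,-1.6,1.5,0,0.21],[0,-1.6,1.5,0,0.21],[0,-1.6,1.5,0,0.21],[0,-1.6,1.5,0,0.21],[0,-1.6,1.5,0,0.21],[0,-1.6,1.5,0,0.21],[0,-1.6,1.5,0,0.21],[0,0,0,0,0]]}'
cat > look.py <<'E'
import sys,cv2
from plant import sensors, read_camera
from h import *
from scipy.spatial.transform import Rotation as Ro
np.set_printoptions(precision=4,suppress=True)
s=sensors.read_state();M=Ro.from_rotvec(s['orientation']).as_matrix();print('tcp',s['tool_pos'],'xdir',np.degrees(np.arctan2(M[1,0],M[0,0])),'z',M[:,2],'F',s['force'],s['wrist_torque'],'q',s['q'])
c=read_camera('top');cv2.imwrite(f'pics/{sys.argv[1]}.png',c['image'][...,::-1]);np.savez('top.npz',**c)
c2=read_camera('side');cv2.imwrite(f'pics/{sys.argv[1]}s.png',c2['image'][...,::-1]);np.savez('side.npz',**c2)
E
python3 look.py t2
```

```text
t: 3.65
tool_pos: [0.4947, 0.3455, 0.0895]
orientation: [-1.999, -2.423, 0.0]
force: [0.1, -0.9, 1.0]
opening: 0.0204
gripper_force: 30.2
tcp [0.4947 0.3455 0.0895] xdir 100.95367463762807 z [-0.0004  0.     -1.    ] F [ 0.0504 -0.8662  0.9817] [-0.2321  0.1323 -0.2682] q [0.5246 0.2492 1.6224 0.0002 1.2703 0.3334]
```

View pics/t2.png

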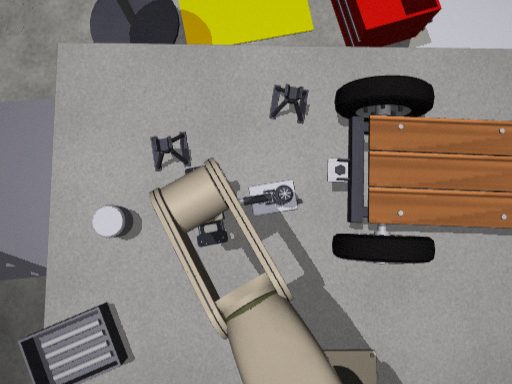

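The saddle is now at (286,193), the base is flat on the bench, and the jack is tracking the tool. I'll continue to the staging point in front of the plate.

```bash
python3 -m inch '{"ticks":[[0,-1.32,1.8,0,0.21],[0,-1.32,1.8,0,0.21],[0,-1.32,1.8,0,0.21],[0,-1.32,1.8,0,0.21],[0,-1.32,1.8,0,0.21],[0,-1.32,1.8,0,0.21],[0,-1.32,1.8,0,0.21],[0,-1.32,1.8,0,0.21],[0,-1.32,1.8,0,0.21],[0,-1.32,1.8,0,0.21],[0,0,0,0,0]]}'
python3 look.py t3
python3 - <<'E'
import cv2
from h import *
t=dict(np.load('top.npz'));P=cloud(t)
# saddle top points by height near expected
m=(P[...,2]>.119)&(P[...,2]<.135)&(abs(P[...,0]-.587)<.05)&(abs(P[...,1]-.09)<.045)
q=P[m];print(len(q),q.mean(0),(q.min(0)+q.max(0))/2,q.max(0)-q.min(0))
b=(P[...,2]>.151)&(P[...,2]<.160)&(abs(P[...,0]-.585)<.03)&(abs(P[...,1]-.014)<.025)
q=P[b];print(len(q),q.mean(0),(q.min(0)+q.max(0))/2)
a=cv2.resize(t['image'][130:230,220:370,::-1],None,fx=5,fy=5,interpolation=cv2.INTER_CUBIC);cv2.imwrite('pics/t3c.png',a)
E
```

```text
t: 4.85
tool_pos: [0.5902, 0.2889, 0.0893]
orientation: [-2.241, -2.201, 0.001]
force: [-1.7, -0.3, 0.8]
opening: 0.0204
gripper_force: 30.4
tcp [0.5902 0.2889 0.0893] xdir 88.96451340635495 z [-0.0006 -0.0001 -1.    ] F [-1.6761 -0.2926  0.8415] [-0.2253  0.3076 -0.3934] q [0.3772 0.3849 1.4567 0.0001 1.3006 0.3953]
135 [0.57992685 0.09239674 0.12596448] [0.58033243 0.09246834 0.12603743] [0.03172368 0.03209031 0.01080893]
122 [0.58534528 0.01052587 0.15551108] [0.58396932 0.01577964 0.15551624]
```

View pics/t3c.png

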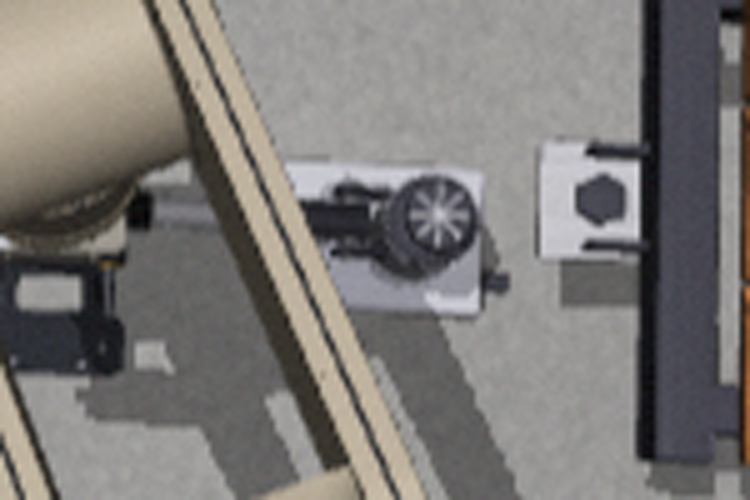

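The saddle is at pixel (308,173), which is (0.580,0.092) at z 0.126. The bolt is at (340.2,169.8), which is (0.585,0.014). The saddle still has to move about (+5,−78) mm.

I'll push part way, then check.

```bash
python3 -m inch '{"ticks":[[0,-1.2,0.2,0,0],[0,-1.2,0.2,0,0],[0,-1.2,0.2,0,0],[0,-1.2,0.2,0,0],[0,-1.2,0.2,0,0],[0,-0.8,0.2,0,0],[0,0,0,0,0],[0,0,0,0,0]]}'
python3 look.py t4
cat > sad.py <<'E'
import cv2,sys
from h import *
np.set_printoptions(precision=4,suppress=True)
X,Y=float(sys.argv[1]),float(sys.argv[2])
for n in('top','side'):
    P=cloud(dict(np.load(n+'.npz')))
    m=(P[...,2]>.118)&(P[...,2]<.130)&(abs(P[...,0]-X)<.03)&(abs(P[...,1]-Y)<.03)
    q=P[m];print(n,'saddle',len(q))
    if len(q)>5:print((q.min(0)+q.max(0))/2,q.min(0),q.max(0))
    # base plate
    m=(P[...,2]>.009)&(P[...,2]<.02)&(abs(P[...,0]-X)<.07)&(Y-.06<P[...,1])&(P[...,1]<Y+.12)
    q=P[m].astype(np.float32)
    if len(q)>20:
        r=cv2.minAreaRect(q[:,:2]*1000);print(n,'base',len(q),r,P[m].min(0),P[m].max(0))
E
python3 sad.py .584 .058
```

```text
t: 5.75
tool_pos: [0.5952, 0.2556, 0.0897]
orientation: [-2.24, -2.203, -0.0]
force: [-0.2, 4.0, -0.9]
opening: 0.0204
gripper_force: 30.1
tcp [0.5952 0.2556 0.0897] xdir 89.05666797922592 z [ 0.0002  0.0003 -1.    ] F [-0.2445  4.0059 -0.867 ] [ 0.5323  0.1133 -0.1539] q [0.3264 0.3603 1.4871 0.0002 1.294  0.3428]
top saddle 133
[0.5885 0.0589 0.1246] [0.5726 0.043  0.1198] [0.6045 0.0749 0.1293]
top base 347 ((588.5707397460938, 74.04417419433594), (138.66232299804688, 84.22233581542969), 88.656494140625) [0.5457 0.0052 0.0093] [0.6312 0.1441 0.0199]
side saddle 0
side base 164 ((587.3251953125, 83.88795471191406), (124.79742431640625, 81.32123565673828), 84.59973907470703) [0.5487 0.0181 0.0091] [0.6332 0.1477 0.0197]
```

```bash
python3 -m inch '{"ticks":[[0,-1.2,0,0,0],[0,-1.2,-0.2,0,0],[0,-1.2,-0.2,0,0],[0,-1.2,0,0,0],[0,-1.2,-0.1,0,0],[0,-1.2,0,0,0],[0,-1.2,0,0,0],[0,-0.6,0,0,0],[0,0,0,0,0],[0,0,0,0,0]]}'
python3 look.py t5
python3 sad.py .584 .014
python3 - <<'E'
import cv2
t=cv2.imread('pics/t5.png')[120:230,220:370];s=cv2.imread('pics/t5s.png')[110:270,170:340]
cv2.imwrite('pics/t5c.png',cv2.hconcat([cv2.resize(t,(400,300)),cv2.resize(s,(319,300))]))
E
```

```text
t: 6.85
tool_pos: [0.5923, 0.2101, 0.0897]
orientation: [2.24, 2.202, -0.0]
force: [1.3, 1.6, 0.4]
opening: 0.0199
gripper_force: 30.0
tcp [0.5923 0.2101 0.0897] xdir 89.02929946060968 z [ 0.0004 -0.0004 -1.    ] F [1.2999 1.6154 0.4322] [ 0.2681 -0.0095  0.042 ] q [ 0.2597  0.3117  1.5471 -0.0005  1.2826  0.2767]
top saddle 0
top base 231 ((587.6387329101562, 29.721363067626953), (136.78146362304688, 82.9696044921875), 88.42424011230469) [ 0.5458 -0.038   0.0091] [0.629  0.0987 0.02  ]
side saddle 0
side base 132 ((588.6394653320312, 39.880794525146484), (120.81265258789062, 80.32542419433594), 87.26687622070312) [ 0.5479 -0.0186  0.009 ] [0.631  0.1015 0.0196]
```

View pics/t5c.png

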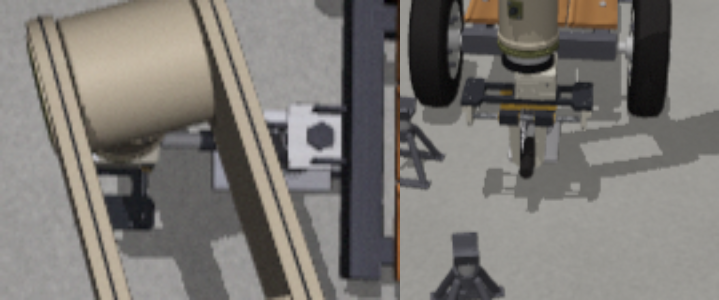

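The estimated saddle position is (0.5856,0.0134), within 1 mm of the bolt. The pictures show the base flat and running under the plate, with the bolt at crop (320,135). I'll relax the grip and test a small handle lift.

```bash
python3 -m inch '{"ticks":[[0,0,0,0,0],[0,0,0,0,0],[0,0,0,0,0],[0,-0.1,0,-1.4,0],[0,-0.2,0,-1.4,0],[0,-0.3,0,-1.4,0],[0,-0.3,0,-1.4,0],[0,0,0,0,0],[0,0,0,0,0]]}' 10; python3 look.py t6; python3 sad.py .584 .014
```

```text
t: 7.85
tool_pos: [0.5925, 0.2063, 0.1183]
orientation: [2.24, 2.202, 0.003]
force: [0.3, 6.2, -1.2]
opening: 0.0208
gripper_force: 10.0
tcp [0.5925 0.2063 0.1183] xdir 89.01795190261706 z [ 0.0013  0.0013 -1.    ] F [ 0.3467  6.1711 -1.2228] [ 1.075  -0.0011  0.0212] q [0.2528 0.2792 1.5312 0.0009 1.3297 0.2698]
top saddle 0
top base 236 ((587.6932373046875, 29.86589813232422), (136.63816833496094, 82.32036590576172), 88.37318420410156) [ 0.5457 -0.0378  0.0092] [0.6285 0.0985 0.0199]
side saddle 0
side base 204 ((591.3428955078125, 32.013484954833984), (83.03833770751953, 143.30831909179688), 1.516926884651184) [ 0.549  -0.0403  0.009 ] [0.6317 0.104  0.0196]
```

```bash
python3 -m inch '{"ticks":[[0,0.6,0,0,0],[0,0,0,0,0],[0,0,0,0,0]]}'; python3 -m inch '{"ticks":[[0,0,0,-1.4,0],[0,-0.3,0,-1.4,0],[0,0,0,0,0],[0,0,0,0,0]]}'; python3 look.py t7; python3 sad.py .584 .014
```

```text
t: 8.25
tool_pos: [0.592, 0.2083, 0.1173]
orientation: [2.24, 2.202, -0.002]
force: [1.5, -3.5, -1.9]
opening: 0.0205
gripper_force: 10.0
t: 8.65
tool_pos: [0.5925, 0.2074, 0.1323]
orientation: [2.24, 2.202, 0.002]
force: [1.4, -1.1, -2.3]
opening: 0.0209
gripper_force: 10.0
tcp [0.5925 0.2074 0.1323] xdir 89.01790136194265 z [ 0.0012  0.0006 -1.    ] F [ 1.3865 -1.099  -2.2773] [-0.2597 -0.0685 -0.0149] q [0.2549 0.2678 1.518  0.0003 1.3544 0.272 ]
top saddle 0
top base 266 ((587.891845703125, 32.31736373901367), (138.72882080078125, 81.97553253173828), 88.8600082397461) [ 0.5461 -0.0365  0.0094] [0.6287 0.1019 0.0199]
side saddle 2
side base 290 ((589.3770751953125, 37.438087463378906), (136.85702514648438, 82.94729614257812), 88.19148254394531) [ 0.5479 -0.0303  0.009 ] [0.632  0.1063 0.0195]
```

Converted, -0.0064 m is -1.28, -0.0063 m is -1.26.

```bash
python3 -m inch '{"ticks":[[0,-0.54,0,-1.26,0],[0,-0.54,0,-1.24,0],[0,-0.68,0,-1.28,0],[0,-0.7,0,-1.26,0],[0,-0.8,0,-1.2,0],[0,-0.8,0,-1.2,0],[0,0,0,0,0],[0,0,0,0,0]]}' 6; python3 look.py t8; python3 sad.py .584 .014
python3 - <<'E'
import cv2
s=cv2.imread('pics/t8s.png')[90:260,170:380]
cv2.imwrite('pics/t8c.png',cv2.resize(s,(630,510),interpolation=2))
E
```

```text
t: 9.55
tool_pos: [0.592, 0.187, 0.1691]
orientation: [2.241, 2.202, 0.001]
force: [1.1, -1.2, -2.8]
opening: 0.0208
gripper_force: 6.0
tcp [0.592  0.187  0.1691] xdir 89.00735090384008 z [ 0.0007  0.0006 -1.    ] F [ 1.1435 -1.1811 -2.7874] [-0.215  -0.0415  0.0038] q [0.2232 0.2212 1.5034 0.0004 1.4163 0.2405]
top saddle 0
side saddle 9
[0.5969 0.0184 0.1233] [0.5903 0.0125 0.1194] [0.6035 0.0244 0.1272]
side base 90 ((590.43310546875, 41.63813781738281), (124.50530242919922, 84.19696807861328), 87.9983139038086) [ 0.5491 -0.0218  0.0108] [0.6321 0.1053 0.02  ]
```

View pics/t8c.png

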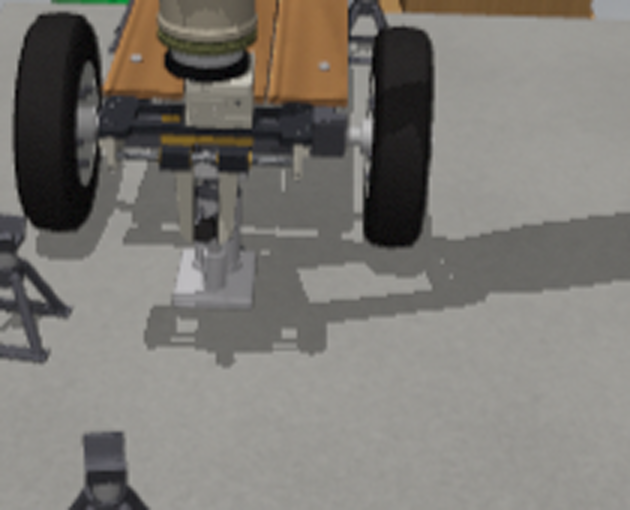

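Converted, -0.005 m is -1, -0.004 m is -0.8.

```bash
python3 -m inch '{"ticks":[[0,-0.8,0,-1,0],[0,-0.8,0,-1,0],[0,-0.4,0,-0.6,0],[0,0,0,0,0],[0,0,0,0,0]]}' 5; python3 look.py t9; python3 sad.py .584 .014
```

```text
t: 10.15
tool_pos: [0.5916, 0.1769, 0.1819]
orientation: [-2.241, -2.202, -0.0]
force: [0.9, -0.8, -2.6]
opening: 0.0212
gripper_force: 5.0
tcp [0.5916 0.1769 0.1819] xdir 89.00544123350096 z [ 0.0001  0.0002 -1.    ] F [ 0.864  -0.7644 -2.6162] [-0.2135  0.013   0.0263] q [0.2074 0.2043 1.4989 0.0002 1.4382 0.2248]
top saddle 0
side saddle 0
side base 39 ((589.2380981445312, -10.492095947265625), (57.834754943847656, 85.0617904663086), 83.43704986572266) [ 0.5479 -0.0369  0.0094] [0.6319 0.0231 0.02  ]
```

Run:
```python
import cv2
from h import *
np.set_printoptions(precision=3,suppress=True)
P=cloud(dict(np.load('side.npz')))
for z0,z1 in((.008,.012),(.012,.016),(.016,.02),(.02,.025),(.025,.03),(.03,.04)):
    m=(P[...,2]>z0)&(P[...,2]<z1)&(abs(P[...,0]-.588)<.05)&(P[...,1]>-.04)&(P[...,1]<.13);q=P[m];print(z0,len(q),q.min(0)if len(q) else'',q.max(0)if len(q)else'')
m=(P[...,2]>.01)&(P[...,2]<.04)&(abs(P[...,0]-.588)<.045)&(P[...,1]>.03)&(P[...,1]<.12);q=P[m]
if len(q)>10: A=np.c_[q[:,1],np.ones(len(q))];print(np.linalg.lstsq(A,q[:,2],rcond=None)[0])
s=cv2.imread('pics/t9s.png')[110:230,200:320]
cv2.imwrite('pics/t9c.png',cv2.resize(s,(600,600),interpolation=2))
```

```text
0.008 6 [ 0.548 -0.037  0.009] [ 0.632 -0.012  0.011]
0.012 16 [ 0.554 -0.02   0.013] [0.631 0.002 0.016]
0.016 17 [ 0.55  -0.006  0.016] [0.63  0.023 0.02 ]
0.02 47 [0.549 0.004 0.02 ] [0.631 0.099 0.025]
0.025 113 [0.549 0.012 0.025] [0.632 0.103 0.03 ]
0.03 177 [0.552 0.015 0.03 ] [0.631 0.105 0.04 ]
[0.068 0.026]
```

View pics/t9c.png

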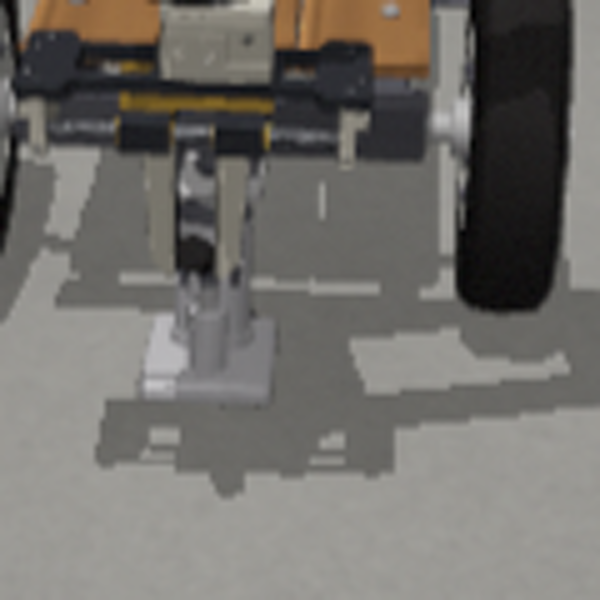

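The base's outer end is raised (base slope about 0.1 rad), so the lift has begun to tilt the jack. I'll lower it back flat, release, and measure the handle.

Converted, 0.004 m is 0.8, 0.0025 m is 0.5.

```bash
python3 -m inch '{"ticks":[[0,0.5,0,0.8,0],[0,0.5,0,0.8,0],[0,0.5,0,0.8,0],[0,0,0,0,0]]}' 5; python3 look.py t10
cat > ang.py <<'E'
from h import *
np.set_printoptions(precision=3,suppress=True)
P=cloud(dict(np.load('side.npz')))
m=(P[...,2]>.01)&(P[...,2]<.04)&(abs(P[...,0]-.588)<.045)&(P[...,1]>.045)&(P[...,1]<.13);q=P[m]
print('base',len(q),np.median(q[:,2]) if len(q) else '',q.max(0) if len(q) else '')
for z0 in np.arange(.07,.22,.015):
    m=(P[...,2]>z0)&(P[...,2]<z0+.015)&(abs(P[...,0]-.588)<.014)&(P[...,1]>.05)&(P[...,1]<.28);q=P[m]
    if len(q): print('%.3f'%z0,len(q),np.median(q,0),q[:,1].max())
E
python3 ang.py
```

```text
t: 10.65
tool_pos: [0.5916, 0.1859, 0.1694]
orientation: [-2.238, -2.203, -0.001]
force: [1.2, 4.3, 1.5]
opening: 0.0206
gripper_force: 5.0
tcp [0.5916 0.1859 0.1694] xdir 89.0875690006573 z [ 0.      0.0013 -1.    ] F [1.1936 4.3362 1.461 ] [ 0.6805 -0.0316 -0.0206] q [0.2211 0.2194 1.5049 0.0013 1.417  0.2368]
base 272 0.026282533632779166 [0.631 0.107 0.04 ]
0.070 16 [0.589 0.071 0.075] 0.08278955800602236
0.085 1 [0.587 0.078 0.089] 0.07764887932153257
0.100 2 [0.59  0.055 0.105] 0.057228436414840406
0.115 5 [0.589 0.1   0.127] 0.1084498663549831
0.145 5 [0.579 0.193 0.157] 0.1947093701648767
0.160 15 [0.579 0.193 0.167] 0.1996505632698611
0.175 55 [0.59  0.223 0.182] 0.23013494376714885
0.190 15 [0.579 0.196 0.194] 0.22858253453285268
0.205 12 [0.579 0.194 0.213] 0.198477591661913
```

```bash
python3 sad.py .584 .014; python3 -m inch '{"ticks":[[0,0.2,0,0.4,0],[0,0.2,0,0.4,0],[0.05,0,0,0,0],[0.05,0,0,0,0],[0.05,0,0,0,0],[0.05,0,0,0,0]]}' 5; python3 look.py t11; python3 sad.py .584 .014;python3 ang.py
```

```text
top saddle 0
side saddle 7
[0.597  0.0166 0.1223] [0.5904 0.0121 0.1192] [0.6036 0.0211 0.1254]
side base 88 ((590.7083129882812, 31.685855865478516), (140.40750122070312, 82.95316314697266), 88.43694305419922) [ 0.5479 -0.0379  0.0094] [0.6321 0.1021 0.02  ]
t: 11.35
tool_pos: [0.5917, 0.1861, 0.1657]
orientation: [2.24, 2.202, -0.001]
force: [0.2, -0.4, 0.1]
opening: 0.0472
gripper_force: 0.0
tcp [0.5917 0.1861 0.1657] xdir 89.00707949986925 z [-0.0002 -0.0004 -1.    ] F [ 0.1706 -0.3836  0.1148] [-0.0829  0.0743  0.0158] q [ 0.2223  0.2233  1.5072 -0.0004  1.4114  0.2396]
top saddle 0
top base 386 ((577.2850952148438, 73.55899047851562), (94.14599609375, 72.65612030029297), 15.583752632141113) [0.5318 0.0272 0.0091] [0.6281 0.104  0.0199]
side saddle 41
[0.5905 0.0255 0.1234] [0.5743 0.0125 0.1184] [0.6068 0.0384 0.1283]
side base 305 ((590.3299560546875, 37.99789047241211), (142.68035888671875, 83.81847381591797), 89.20846557617188) [ 0.5477 -0.033   0.009 ] [0.6321 0.1096 0.0194]
base 186 0.013131796616258502 [0.631 0.11  0.036]
0.070 9 [0.579 0.066 0.081] 0.08714877769937109
0.085 63 [0.588 0.091 0.093] 0.14978958383127386
0.100 59 [0.59  0.173 0.109] 0.2594430851971296
0.115 84 [0.592 0.239 0.122] 0.26175649106099824
0.130 1 [0.592 0.258 0.131] 0.25815677633213224
```

Run:
```python
import cv2
t=cv2.imread('pics/t11.png')[120:230,220:370];s=cv2.imread('pics/t11s.png')[110:230,200:320]
cv2.imwrite('pics/t11c.png',cv2.hconcat([cv2.resize(t,(400,400)),cv2.resize(s,(400,400))]))
```

```text
(no output)
```

View pics/t11c.png

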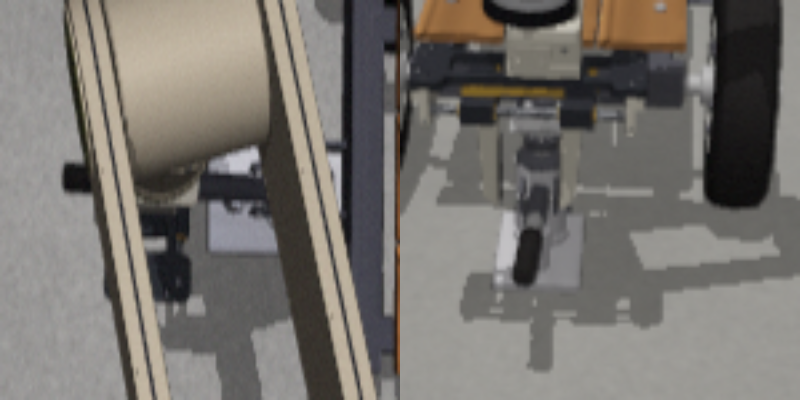

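The right view shows the jack flat again with its handle low (black end at crop (527,255)). The depth points put the bar at about 0.19 rad and the saddle about 8 mm too far out, at y≈0.022. I'll re-pinch and nudge it in.

Units first: shifts go in units of 5 mm and turns go in units of 0.1 rad. So 0.03 m is 6, 0.02 m is 4.

```bash
python3 -m inch '{"ticks":[[0.05,3,0,0,0],[0.05,3,0,4,0],[0.05,0,0,6,0],[0.05,0,0,2.2,0],[0.05,0,0,0,0],[0,0,0,0,0],[0,0,0,0,0],[0,0,0,0,0],[0,0,0,0,0]]}' 20
python3 -m inch '{"ticks":[[0,-0.4,-0.1,0,0],[0,-0.4,-0.1,0,0],[0,-0.4,-0.1,0,0],[0,-0.4,-0.1,0,0],[0,0,0,0,0],[0,0,0,0,0]]}'; python3 look.py t12; python3 sad.py .584 .014;python3 ang.py
```

```text
t: 12.35
tool_pos: [0.593, 0.2165, 0.106]
orientation: [2.24, 2.201, 0.002]
force: [0.4, 0.4, -0.2]
opening: 0.0222
gripper_force: 0.0
t: 12.95
tool_pos: [0.5906, 0.2095, 0.1058]
orientation: [-2.24, -2.203, -0.004]
force: [1.2, 6.0, 1.5]
opening: 0.0205
gripper_force: 20.0
tcp [0.5906 0.2095 0.1058] xdir 89.0508738639768 z [ 0.0017  0.0018 -1.    ] F [1.2089 5.9802 1.5223] [ 0.8012 -0.0813  0.0915] q [0.2583 0.2889 1.5436 0.0014 1.307  0.2745]
top saddle 0
top base 227 ((587.2402954101562, 29.34476089477539), (83.2834701538086, 133.41058349609375), 0.13693475723266602) [ 0.5455 -0.0374  0.0096] [0.6289 0.096  0.02  ]
side saddle 0
side base 145 ((589.3142700195312, 36.95330047607422), (131.282470703125, 83.26495361328125), 89.65287017822266) [ 0.5475 -0.0285  0.009 ] [0.6312 0.1026 0.0196]
base 71 0.012627795668571612 [0.63  0.103 0.016]
0.070 1 [0.601 0.058 0.077] 0.05768385705294267
0.085 30 [0.592 0.119 0.096] 0.2200597865789261
0.100 59 [0.588 0.175 0.109] 0.25254513330429307
0.115 103 [0.59  0.225 0.122] 0.2559455691656382
0.130 17 [0.578 0.218 0.137] 0.2230669248059267
0.145 9 [0.578 0.217 0.151] 0.22271093465532427
0.160 2 [0.576 0.218 0.161] 0.2191095624499373
0.175 17 [0.579 0.243 0.187] 0.24525602155941253
0.190 48 [0.585 0.235 0.196] 0.24644214245674836
0.205 53 [0.588 0.231 0.213] 0.2359426952971547
```

Converted, -0.0075 m is -1.5, -0.0073 m is -1.46.

```bash
python3 -m inch '{"ticks":[[0,0.4,0,0,0],[0,-0.4,0,-1.5,0],[0,-0.4,0,-1.5,0],[0,-0.52,0,-1.46,0],[0,-0.54,0,-1.46,0],[0,-0.68,0,-1.4,0],[0,-0.68,0,-1.4,0],[0,0,0,0,0]]}' 4; python3 look.py t13; python3 sad.py .584 .014;python3 ang.py
```

```text
t: 13.85
tool_pos: [0.5908, 0.1941, 0.1503]
orientation: [2.24, 2.201, 0.003]
force: [1.2, -0.2, -0.1]
opening: 0.021
gripper_force: 4.0
tcp [0.5908 0.1941 0.1503] xdir 88.99913072625 z [ 0.0025  0.0005 -1.    ] F [ 1.1701 -0.1725 -0.1134] [-0.0277 -0.0466  0.0036] q [ 0.2351  0.2365  1.5208 -0.0001  1.3818  0.2526]
top saddle 0
top base 296 ((555.2822875976562, 46.410709381103516), (144.16885375976562, 98.9568862915039), 62.06596755981445) [ 0.5148 -0.0383  0.0091] [0.6223 0.1208 0.0198]
side saddle 7
[0.5963 0.0299 0.1223] [0.5898 0.0259 0.1193] [0.6028 0.0338 0.1252]
side base 353 ((589.593017578125, 33.28278350830078), (141.32069396972656, 83.59536743164062), 89.59403991699219) [ 0.5475 -0.0372  0.0091] [0.6317 0.104  0.0198]
base 246 0.013198244477623203 [0.631 0.104 0.04 ]
0.070 2 [0.589 0.081 0.075] 0.08152353768268966
0.085 2 [0.59  0.064 0.096] 0.06731360221304854
0.115 5 [0.589 0.107 0.117] 0.1112118574740156
0.130 10 [0.578 0.202 0.14 ] 0.20639799064155465
0.145 14 [0.579 0.203 0.153] 0.20823146411694168
0.160 46 [0.588 0.229 0.169] 0.2377357745772065
0.175 31 [0.588 0.224 0.179] 0.23161254130295306
0.190 13 [0.579 0.203 0.195] 0.2069487543837205
0.205 1 [0.576 0.204 0.206] 0.20425474621433704
```

The jack stays flat with the lighter grip. I'll continue up.

```bash
python3 -m inch '{"ticks":[[0,-0.8,0,-1.34,0],[0,-0.82,0,-1.32,0],[0,-0.92,0,-1.2,0],[0,0,0,0,0]]}' 4; python3 look.py t14; python3 sad.py .584 .014|grep base;python3 ang.py
```

```text
t: 14.35
tool_pos: [0.59, 0.1808, 0.1688]
orientation: [2.24, 2.201, 0.001]
force: [-0.5, 0.3, -1.7]
opening: 0.0208
gripper_force: 4.0
tcp [0.59   0.1808 0.1688] xdir 88.98504205131653 z [ 0.0009 -0.0004 -1.    ] F [-0.4988  0.2797 -1.7382] [-0.0179  0.1137  0.0297] q [ 0.2146  0.2118  1.5149 -0.0006  1.4141  0.2324]
top base 171 ((584.83984375, 59.404991149902344), (79.3729476928711, 74.43443298339844), 0.3935883641242981) [0.5452 0.0219 0.0096] [0.6246 0.0964 0.02  ]
side base 332 ((589.2470092773438, 36.58918762207031), (131.51638793945312, 83.11637878417969), 89.53727722167969) [ 0.5474 -0.0289  0.0093] [0.6312 0.1023 0.02  ]
base 288 0.01850782434067374 [0.631 0.102 0.04 ]
0.070 14 [0.591 0.071 0.075] 0.07618605920783991
0.085 5 [0.59  0.077 0.086] 0.07847629764705152
0.100 3 [0.589 0.109 0.111] 0.11183849356957182
0.115 1 [0.586 0.112 0.117] 0.11171993245225333
0.130 4 [0.591 0.153 0.144] 0.15943824222705386
0.145 9 [0.579 0.188 0.155] 0.19154639206055357
0.160 19 [0.582 0.19  0.17 ] 0.20494469748632074
0.175 23 [0.583 0.195 0.187] 0.22121278126949875
0.190 53 [0.589 0.213 0.196] 0.22135135255815436
0.205 14 [0.577 0.189 0.212] 0.19215519345365523
```

Converted, 0.0116 m is 2.32, 0.0112 m is 2.24.

```bash
python3 -m inch '{"ticks":[[0,1.08,0,1.7,0],[0,1.08,0,1.7,0],[0,0.96,0,2.12,0],[0,0.96,0,2.12,0],[0,0.64,0,2.24,0],[0,0.64,0,2.24,0],[0,0.3,0,2.32,0],[0,0.28,0,2.32,0],[0,0,0,2.2,0],[0,0,0,1.8,0],[0,0,0,0,0],[0,0,0,0,0]]}' 8; python3 look.py t15; python3 sad.py .584 .014;python3 ang.py
```

```text
t: 15.65
tool_pos: [0.5894, 0.211, 0.0633]
orientation: [-2.24, -2.202, 0.003]
force: [0.2, -0.8, -0.5]
opening: 0.0207
gripper_force: 8.0
tcp [0.5894 0.211  0.0633] xdir 89.01920863159188 z [-0.0019 -0.0006 -1.    ] F [ 0.1815 -0.7641 -0.5105] [-0.0992  0.2377  0.0521] q [ 0.262   0.3371  1.5678 -0.0001  1.2386  0.2792]
top saddle 0
top base 227 ((587.2310791015625, 29.464683532714844), (83.2498550415039, 133.53099060058594), 0.32179635763168335) [ 0.5453 -0.0374  0.0093] [0.6288 0.0961 0.0198]
side saddle 0
side base 76 ((590.8150634765625, 48.276344299316406), (82.85678100585938, 111.97369384765625), 1.642423152923584) [ 0.548  -0.0089  0.009 ] [0.6313 0.1032 0.0199]
base 56 0.012633191709374523 [0.631 0.103 0.016]
0.070 186 [0.589 0.208 0.077] 0.2570547692235028
0.085 13 [0.577 0.218 0.092] 0.22143800948129533
0.100 14 [0.577 0.219 0.107] 0.22345297211904896
0.115 4 [0.576 0.22  0.118] 0.22277437848168535
0.130 6 [0.594 0.241 0.144] 0.24883682161173484
0.145 45 [0.588 0.239 0.151] 0.24789911770201534
0.160 47 [0.588 0.233 0.169] 0.23825835017550492
0.175 52 [0.588 0.235 0.183] 0.23901888944268726
0.190 56 [0.588 0.234 0.199] 0.23894439342440593
0.205 26 [0.587 0.245 0.216] 0.2498535980584035
```

Converted, -0.0116 m is -2.32, -0.0112 m is -2.24.

```bash
python3 -m inch '{"ticks":[[0,0,0,-1.9,0],[0,0,0,-2,0],[0,-0.28,0,-2.32,0],[0,-0.3,0,-2.32,0],[0,-0.64,0,-2.24,0],[0,-0.64,0,-2.24,0],[0,-0.96,0,-2.12,0],[0,-0.96,0,-2.12,0],[0,-1.08,0,-1.7,0],[0,-1.28,0,-1.9,0],[0,0,0,0,0]]}' 4; python3 look.py t16; python3 sad.py .584 .014;python3 ang.py | head -3
python3 -m inch '{"ticks":[[0,1.28,0,1.9,0],[0,1.08,0,1.7,0],[0,0.96,0,2.12,0],[0,0.96,0,2.12,0],[0,0.64,0,2.24,0],[0,0.64,0,2.24,0],[0,0.3,0,2.32,0],[0,0.28,0,2.32,0],[0,0,0,2,0],[0,0,0,2.1,0],[0,0,0,0,0],[0,0,0,0,0]]}' 10;  python3 look.py t17; python3 sad.py .584 .014;python3 ang.py | head -3
```

```text
t: 16.85
tool_pos: [0.5906, 0.1806, 0.1706]
orientation: [2.24, 2.201, 0.004]
force: [-0.9, 4.6, 0.5]
opening: 0.0209
gripper_force: 4.0
tcp [0.5906 0.1806 0.1706] xdir 89.00692646392274 z [ 0.003   0.0011 -1.    ] F [-0.9241  4.5966  0.5225] [0.7563 0.1216 0.0115] q [0.2135 0.2095 1.514  0.0004 1.415  0.2308]
top saddle 0
side saddle 0
side base 33 ((588.4933471679688, -11.651847839355469), (39.188846588134766, 84.72891235351562), 86.87300109863281) [ 0.5472 -0.03    0.0097] [0.6313 0.0102 0.0199]
base 236 0.03307216547747739 [0.631 0.105 0.04 ]
0.070 31 [0.59  0.069 0.074] 0.08203071676504013
0.085 5 [0.588 0.067 0.089] 0.07039361713507164
t: 18.15
tool_pos: [0.5902, 0.2105, 0.0628]
orientation: [2.24, 2.202, -0.002]
force: [-0.3, -5.1, 1.7]
opening: 0.0202
gripper_force: 10.0
tcp [0.5902 0.2105 0.0628] xdir 89.00802760344904 z [-0.0004 -0.0014 -1.    ] F [-0.3056 -5.051   1.7246] [-0.8314  0.2098  0.0046] q [ 0.2615  0.3379  1.5677 -0.0013  1.2367  0.2792]
top saddle 0
top base 227 ((587.1943969726562, 31.055667877197266), (83.30081176757812, 136.49246215820312), 0.0527651384472847) [ 0.5455 -0.0372  0.0095] [0.6288 0.0993 0.0198]
side saddle 0
side base 89 ((588.8757934570312, 46.13090515136719), (116.87297821044922, 83.01315307617188), 89.38442993164062) [ 0.547  -0.0119  0.0092] [0.6308 0.1049 0.0171]
base 60 0.012726379943865971 [0.63  0.105 0.017]
0.070 130 [0.59  0.187 0.074] 0.2638805129041969
0.085 15 [0.577 0.218 0.091] 0.22323103342611217
```

The jack is flat at the bottom of the stroke. At the top of that stroke it tilted because I pushed inward (Fy 4.6 N). I'll re-seat the pinch and raise along a path biased slightly outward.

```bash
python3 -m inch '{"ticks":[[0.04,0,0,0,0],[0.04,0,0,0,0],[0.04,0,0,0,0]]}'; python3 look.py t18; python3 sad.py .584 .014;python3 ang.py | head -3
python3 -m inch '{"ticks":[[0,0,0,0,0],[0,0,0,0,0],[0,0,0,0,0],[0,0,0,-2,0],[0,0,0,-2,0],[0,-0.24,0,-2.28,0],[0,-0.24,0,-2.28,0],[0,-0.52,0,-2.22,0],[0,-0.52,0,-2.22,0],[0,-0.8,0,-2.08,0],[0,-0.8,0,-2.08,0],[0,0,0,0,0]]}' 4; python3 look.py t19; python3 sad.py .584 .014;python3 ang.py
```

```text
t: 18.55
tool_pos: [0.5901, 0.2117, 0.063]
orientation: [-2.24, -2.202, -0.001]
force: [1.0, -1.3, 0.7]
opening: 0.0386
gripper_force: 0.0
tcp [0.5901 0.2117 0.063 ] xdir 89.02812082297825 z [ 0.0001  0.0004 -1.    ] F [ 0.9543 -1.3448  0.725 ] [-0.0637  0.0156 -0.0308] q [0.2624 0.3377 1.5677 0.0004 1.236  0.2792]
top saddle 0
top base 232 ((587.30908203125, 30.427337646484375), (83.2972183227539, 137.30780029296875), 0.21867240965366364) [ 0.5454 -0.0383  0.0092] [0.6289 0.0989 0.0199]
side saddle 0
side base 107 ((585.0956420898438, 52.44589614868164), (70.89232635498047, 106.96820068359375), 3.9736008644104004) [0.548  0.0011 0.0092] [0.6239 0.1037 0.0194]
base 97 0.013076100338723877 [0.62  0.104 0.036]
0.070 155 [0.589 0.184 0.075] 0.2558880243562242
0.130 5 [0.596 0.24  0.144] 0.24307334116828244
t: 19.85
tool_pos: [0.5908, 0.1949, 0.1506]
orientation: [2.24, 2.2, 0.002]
force: [0.4, -1.6, -3.2]
opening: 0.0211
gripper_force: 4.0
tcp [0.5908 0.1949 0.1506] xdir 88.97976148751289 z [ 0.0022 -0.0003 -1.    ] F [ 0.429  -1.6223 -3.2147] [-0.3336  0.0223  0.01  ] q [ 0.2367  0.237
[... 171 characters left out ...]
0.0383  0.0091] [0.5735 0.0883 0.0199]
side saddle 0
side base 156 ((588.980712890625, 35.72027587890625), (140.64341735839844, 84.09960174560547), 88.97281646728516) [ 0.5468 -0.0341  0.0099] [0.6318 0.1063 0.02  ]
base 294 0.02254742995694966 [0.632 0.106 0.04 ]
0.085 3 [0.598 0.057 0.097] 0.06062785023894764
0.100 7 [0.591 0.084 0.111] 0.10124885892065418
0.115 9 [0.589 0.111 0.12 ] 0.12182068057545736
0.130 15 [0.584 0.167 0.14 ] 0.20735123642912878
0.145 38 [0.585 0.204 0.156] 0.2410686900956613
0.160 54 [0.588 0.233 0.167] 0.23898920706443047
0.175 14 [0.579 0.204 0.184] 0.20960155647498482
0.190 13 [0.579 0.202 0.195] 0.20868723835991623
0.205 1 [0.576 0.207 0.208] 0.20747345489322275
```

```bash
python3 -m inch '{"ticks":[[0,0.7,0,2.08,0],[0,0.8,0,2.08,0],[0,0.52,0,2.22,0],[0,0.52,0,2.22,0],[0,0.24,0,2.28,0],[0,0.24,0,2.28,0],[0,0,0,2.4,0],[0,0,0,2.2,0],[0,0,0,0,0],[0,0,0,0,0]]}' 15; python3 look.py t20; python3 sad.py .584 .014;python3 ang.py|head -2
python3 -m inch '{"ticks":[[0,0,0,0,0],[0,0,0,-2,0],[0,0,0,-2,0],[0,-0.24,0,-2.28,0],[0,-0.32,0,-2.28,0],[0,-0.56,0,-2.22,0],[0,-0.56,0,-2.22,0],[0,-0.84,0,-2.08,0],[0,0,0,0,0]]}' 3; python3 look.py t21; python3 sad.py .584 .014;python3 ang.py
```

```text
t: 20.95
tool_pos: [0.5903, 0.2105, 0.0597]
orientation: [2.241, 2.202, -0.0]
force: [-1.3, 0.2, 6.0]
opening: 0.0205
gripper_force: 15.0
tcp [0.5903 0.2105 0.0597] xdir 89.00477159970235 z [-0.     -0.0003 -1.    ] F [-1.2614  0.2309  6.0465] [-0.0218  0.0892  0.0282] q [ 0.261   0.3412  1.5698 -0.0003  1.2306  0.2784]
top saddle 0
top base 227 ((587.2513427734375, 32.08992385864258), (83.26420593261719, 138.23358154296875), 0.03684533014893532) [ 0.5456 -0.037   0.0091] [0.6289 0.1012 0.02  ]
side saddle 0
side base 88 ((588.5877075195312, 50.06461715698242), (113.92513275146484, 82.82316589355469), 89.20930480957031) [ 0.5468 -0.0063  0.0093] [0.6306 0.1065 0.0198]
base 62 0.012772061480041496 [0.631 0.107 0.016]
0.070 123 [0.589 0.188 0.074] 0.25307728271703506
t: 21.95
tool_pos: [0.5912, 0.1982, 0.138]
orientation: [2.239, 2.201, 0.005]
force: [0.6, 4.4, -0.6]
opening: 0.0207
gripper_force: 3.0
tcp [0.5912 0.1982 0.138 ] xdir 89.002663950264 z [ 0.0035  0.0009 -1.    ] F [ 0.5934  4.3747 -0.5735] [0.698  0.1319 0.0024] q [0.2412 0.25   1.5283 0.0001 1.3597 0.2586]
top saddle 0
t
[... 172 characters left out ...]
le 4
side base 325 ((588.799560546875, 35.894309997558594), (144.46682739257812, 83.7239761352539), 89.6255874633789) [ 0.5468 -0.0362  0.009 ] [0.631  0.1079 0.0199]
base 286 0.016014629376883326 [0.631 0.108 0.039]
0.070 3 [0.601 0.054 0.082] 0.055866643850168894
0.085 6 [0.592 0.066 0.095] 0.07589164120821879
0.100 21 [0.591 0.11  0.108] 0.13058190117957494
0.115 14 [0.587 0.161 0.125] 0.21006408597761403
0.130 54 [0.587 0.205 0.139] 0.24724773907062533
0.145 58 [0.59  0.238 0.15 ] 0.24663322962493758
0.160 14 [0.578 0.207 0.167] 0.212853624079658
0.175 14 [0.578 0.206 0.181] 0.20875986367069416
0.190 2 [0.577 0.207 0.193] 0.209572757242542
0.205 13 [0.578 0.231 0.218] 0.23624071266244215
```

```bash
cat > ram.py <<'E'
from h import *
np.set_printoptions(precision=4,suppress=True)
P=cloud(dict(np.load('side.npz')));I=dict(np.load('side.npz'))['image'];x0=.5865
m=(abs(P[...,0]-x0)<.019)&(P[...,1]>.005)&(P[...,1]<.046)&(P[...,2]>.1)&(P[...,2]<.165)
v,u=np.nonzero(m)
for r in np.unique(v): 
    k=v==r;q=P[m][k];print(r,k.sum(),np.median(q,0),q[:,0].min(),q[:,0].max(),np.median(I[m][k],0))
E
python3 ram.py
```

```text
151 3 [0.5938 0.0204 0.1212] 0.5902249121772327 0.5967825975111305 [89. 88. 88.]
152 3 [0.5935 0.0189 0.117 ] 0.5904930047663535 0.5969739055215063 [100.  98.  93.]
153 5 [0.597  0.0164 0.1118] 0.5902353561467034 0.6037440484421027 [92. 91. 86.]
157 4 [0.5978 0.0297 0.1048] 0.5929931155010157 0.6027053803197481 [51.5 51.5 54.5]
158 5 [0.596  0.0344 0.1037] 0.5896304376537475 0.6023473027321923 [56. 53. 57.]
159 3 [0.5927 0.0357 0.1008] 0.5896266666229526 0.5990434781890415 [68. 68. 70.]
```

Converted, -0.003 m is -0.6, 0.003 m is 0.6.

```bash
python3 -m inch '{"ticks":[[0,0.6,0,-0.6,0],[0,-0.6,0,-2.08,0],[0,-0.8,0,-2.08,0],[0,0,0,0,0]]}' 3; python3 look.py t22; python3 sad.py .584 .014|grep base;python3 ang.py|head -1; python3 ram.py
python3 -m inch '{"ticks":[[0,0.8,0,2.08,0],[0,0.9,0,2.08,0],[0,0.84,0,2.08,0],[0,0.52,0,2.22,0],[0,0.52,0,2.22,0],[0,0.24,0,2.28,0],[0,0.24,0,2.28,0],[0,0,0,2.4,0],[0,0,0,2.8,0],[0,0,0,0,0],[0,0,0,0,0]]}' 20; python3 look.py t23; python3 sad.py .584 .014|grep base;python3 ang.py|head -2; python3 ram.py
```

```text
t: 22.45
tool_pos: [0.5909, 0.1936, 0.1614]
orientation: [2.239, 2.2, 0.003]
force: [0.1, -2.3, -1.3]
opening: 0.021
gripper_force: 3.0
tcp [0.5909 0.1936 0.1614] xdir 88.99223332083623 z [ 0.0026 -0.0003 -1.    ] F [ 0.1063 -2.3267 -1.3346] [-0.3046  0.1323 -0.0568] q [ 0.2346  0.228   1.51   -0.0009  1.4011  0.2523]
top base 347 ((583.4646606445312, 34.98374938964844), (96.41571044921875, 150.56930541992188), 12.326062202453613) [ 0.5203 -0.0385  0.0091] [0.6466 0.1017 0.0199]
side base 359 ((588.5256958007812, 38.79148483276367), (138.5428924560547, 83.39754486083984), 89.67935943603516) [ 0.5467 -0.0303  0.009 ] [0.6305 0.108  0.0198]
base 252 0.013150496991264367 [0.631 0.108 0.04 ]
142 4 [0.5955 0.0186 0.1523] 0.5903092214990945 0.6001686890614589 [84.5 79.  74. ]
143 5 [0.5968 0.0213 0.1503] 0.5903586190243664 0.6040163345653584 [51. 50. 55.]
144 5 [0.5969 0.0206 0.1463] 0.5903238872444311 0.6037848891114708 [66. 65. 67.]
145 5 [0.5968 0.0245 0.1446] 0.5901971136081328 0.6029004921319596 [114. 106. 105.]
149 4 [0.5972 0.0432 0.1406] 0.5924430490118234 0.6048728311545721 [91.  
[... 951 characters left out ...]
 0.057]
orientation: [2.24, 2.202, 0.002]
force: [0.8, -0.1, 6.2]
opening: 0.0205
gripper_force: 20.0
tcp [0.5907 0.215  0.057 ] xdir 89.01993830609523 z [ 0.001   0.0008 -1.    ] F [ 0.7978 -0.0657  6.1574] [-0.1347 -0.1931 -0.0019] q [0.2672 0.3479 1.5669 0.0005 1.2257 0.2841]
top base 252 ((587.1834716796875, 32.0360107421875), (83.30115509033203, 139.388427734375), 0.08077666908502579) [ 0.5454 -0.0377  0.0094] [0.6288 0.1017 0.0199]
side base 80 ((588.7318115234375, 54.47239685058594), (101.46370697021484, 82.42625427246094), 88.97213745117188) [0.5469 0.0044 0.0092] [0.6306 0.1057 0.0198]
base 57 0.012321070296128769 [0.631 0.106 0.017]
0.070 130 [0.59  0.2   0.074] 0.24999604886856344
```

```bash
python3 -m inch '{"ticks":[[0,0,0,0,0],[0,-0.2,0,-2.2,0],[0,-0.2,0,-2.2,0],[0,-0.32,0,-2.28,0],[0,-0.32,0,-2.28,0],[0,-0.56,0,-2.22,0],[0,-0.56,0,-2.22,0],[0,-0.7,0,-2.08,0],[0,-0.7,0,-2.08,0],[0,-0.8,0,-2.08,0],[0,-0.8,0,-1.2,0],[0,0,0,0,0]]}' 3; python3 look.py t24; python3 sad.py .584 .014|grep base;python3 ang.py; python3 ram.py
```

```text
t: 24.95
tool_pos: [0.5899, 0.1884, 0.1624]
orientation: [2.241, 2.202, 0.001]
force: [-3.5, -0.1, 0.6]
opening: 0.0207
gripper_force: 3.0
tcp [0.5899 0.1884 0.1624] xdir 89.00081676742377 z [ 0.0005  0.0003 -1.    ] F [-3.5139 -0.1111  0.6484] [-0.0245  0.5631 -0.0661] q [0.2263 0.2222 1.5148 0.0002 1.404  0.2437]
top base 357 ((585.5795288085938, 32.209930419921875), (79.96651458740234, 139.50665283203125), 0.16406115889549255) [ 0.5454 -0.0376  0.0092] [0.6255 0.1019 0.0199]
side base 363 ((588.8826904296875, 38.46725082397461), (139.20167541503906, 82.83892059326172), 89.53509521484375) [ 0.5472 -0.0309  0.009 ] [0.6307 0.1078 0.02  ]
base 260 0.013085675612886809 [0.631 0.108 0.04 ]
0.070 8 [0.59  0.082 0.077] 0.08925548033104302
0.085 2 [0.588 0.102 0.093] 0.11090106763435817
0.130 1 [0.583 0.163 0.134] 0.16297671455414425
0.145 14 [0.579 0.197 0.153] 0.2041789547090678
0.160 12 [0.579 0.197 0.169] 0.20128641101543562
0.175 60 [0.588 0.227 0.182] 0.2355426144714382
0.190 19 [0.579 0.196 0.195] 0.2260454819114994
0.205 12 [0.601 0.193 0.213] 0.1984528007580285
141 5 [0.594  0.01
[... 676 characters left out ...]
1144970657376 0.5966395347944653 [93.  92.  91.5]
153 4 [0.5916 0.0242 0.1162] 0.5871234575953501 0.5965721463114075 [93. 92. 92.]
154 5 [0.5967 0.0219 0.1113] 0.5900320099825904 0.6037255865713638 [89. 88. 87.]
155 5 [0.5965 0.0245 0.109 ] 0.5900850898265189 0.6033671810177794 [82. 81. 82.]
156 4 [0.5947 0.0274 0.1072] 0.5899973820560833 0.6028448537415911 [70.  69.5 72. ]
157 5 [0.596  0.03   0.1051] 0.5898586718422477 0.6024707964065039 [58. 57. 62.]
158 5 [0.5958 0.0367 0.1049] 0.5893557070194175 0.6024702317166583 [59. 58. 63.]
159 3 [0.5926 0.039  0.1028] 0.5894986015042062 0.5954592904742806 [57. 56. 61.]
160 3 [0.5956 0.0434 0.1015] 0.5891269070983214 0.5986154199786515 [66. 66. 68.]
```

The jack is flat, the saddle top is up at the plate and the handle joint is near 0.7. I'll go a little higher and then make a firm stroke down.

Converted, -0.0045 m is -0.9, -0.003 m is -0.6.

```bash
python3 -m inch '{"ticks":[[0,-0.6,0,-0.9,0],[0,-0.6,0,-0.9,0],[0,0,0,0,0]]}' 3; python3 look.py t25; python3 ang.py|head -1
python3 -m inch '{"ticks":[[0,0,0,0,0],[0,0,0,0,0],[0,0.6,0,0.9,0],[0,0.96,0,1.7,0],[0,0.9,0,2.08,0],[0,0.8,0,2.08,0],[0,0.72,0,2.22,0],[0,0.56,0,2.22,0],[0,0.4,0,2.28,0],[0,0.28,0,2.28,0],[0,0.1,0,2.4,0],[0,0,0,2.6,0],[0,0,0,1.2,0],[0,0,0,0,0],[0,0,0,0,0]]}' 30; python3 look.py t26; python3 sad.py .584 .014|grep base;python3 ang.py|head -2
python3 - <<'E'
from h import *
P=cloud(dict(np.load('top.npz')))
for (u,v) in((340,170),(395,80),(385,245),(352,150),(352,205)): print(np.median(P[v-2:v+3,u-2:u+3].reshape(-1,3),0))
P=cloud(dict(np.load('top0.npz')))
for (u,v) in((340,170),(395,80),(385,245),(352,150),(352,205)): print(np.median(P[v-2:v+3,u-2:u+3].reshape(-1,3),0))
E
```

```text
t: 25.35
tool_pos: [0.5898, 0.1825, 0.1709]
orientation: [2.24, 2.202, 0.0]
force: [-1.3, 0.7, 0.5]
opening: 0.0212
gripper_force: 3.0
tcp [0.5898 0.1825 0.1709] xdir 89.01575485749805 z [ 0.0003 -0.0001 -1.    ] F [-1.3474  0.7481  0.526 ] [ 0.1117  0.3415 -0.0375] q [ 0.2171  0.2115  1.5113 -0.0002  1.4186  0.2343]
base 271 0.013032204700211974 [0.63  0.107 0.04 ]
t: 26.95
tool_pos: [0.5908, 0.2095, 0.0616]
orientation: [2.239, 2.202, 0.001]
force: [-6.0, -2.3, 16.1]
opening: 0.0203
gripper_force: 30.0
tcp [0.5908 0.2095 0.0616] xdir 89.03874115614269 z [ 0.0016 -0.0004 -1.    ] F [-6.0068 -2.2813 16.0684] [-0.4169  1.215   0.0435] q [ 0.2594  0.3381  1.5699 -0.0008  1.2322  0.2764]
top base 255 ((587.275634765625, 32.00960159301758), (83.3364486694336, 139.23553466796875), 0.22089609503746033) [ 0.5454 -0.0377  0.0093] [0.6289 0.1015 0.0198]
side base 93 ((589.2235107421875, 46.514461517333984), (114.65647888183594, 82.92263793945312), 89.77481079101562) [ 0.5476 -0.0107  0.0091] [0.6309 0.1039 0.0172]
base 67 0.012516059665153638 [0.63  0.104 0.016]
0.070 144 [0.59  0.194 0.074] 0.25337579511751807
[0.58395646 0.01637186 0.16529577]
[ 0.78498944 -0.09501571  0.25531368]
[ 0.40343714 -0.06359301  0.25162852]
[ 0.63113109 -0.00895999  0.19011615]
[ 0.49583582 -0.00510187  0.19224724]
[0.58510986 0.0139471  0.15588186]
[ 0.78653173 -0.09849736  0.24808611]
[ 0.4032609  -0.065579    0.24586505]
[ 0.63121012 -0.00938021  0.18421465]
[ 0.49627938 -0.00674867  0.18517264]
```

The bolt has risen about 9 mm and the load is on the jack. Next pump stroke.

Converted, -0.012 m is -2.4, -0.0114 m is -2.28.

```bash
python3 -m inch '{"ticks":[[0,0,0,-1,0],[0,0,0,-2,0],[0,-0.1,0,-2.4,0],[0,-0.28,0,-2.28,0],[0,-0.4,0,-2.28,0],[0,-0.56,0,-2.22,0],[0,-0.64,0,-2.22,0],[0,-0.8,0,-2.08,0],[0,-0.9,0,-2.08,0],[0,-0.96,0,-1.7,0],[0,-0.9,0,-1.36,0],[0,-0.6,0,-0.8,0],[0,0,0,0,0]]}' 5; python3 look.py t27; python3 ang.py|head -1
python3 -m inch '{"ticks":[[0,0,0,0,0],[0,0.6,0,0.8,0],[0,0.9,0,1.36,0],[0,0.96,0,1.7,0],[0,0.9,0,2.08,0],[0,0.8,0,2.08,0],[0,0.68,0,2.22,0],[0,0.56,0,2.22,0],[0,0.4,0,2.28,0],[0,0.28,0,2.28,0],[0,0.1,0,2.4,0],[0,0,0,2.4,0],[0,0,0,1.2,0],[0,0,0,0,0],[0,0,0,0,0]]}' 30; python3 look.py t28; python3 sad.py .584 .014|grep base;python3 ang.py|head -2
cat > lift.py <<'E'
from h import *
A=cloud(dict(np.load('top0.npz')));P=cloud(dict(np.load('top.npz')))
for x,y in((.785,-.09),(.403,-.065),(.63,-.008),(.497,-.006),(.585,.014)):
    f=lambda C,d:np.median(C[(np.hypot(C[...,0]-x,C[...,1]-y)<d)&(C[...,2]>.14)][:,2]) if ((np.hypot(C[...,0]-x,C[...,1]-y)<d)&(C[...,2]>.14)).any() else np.nan
    print(x,y,round((f(P,.008)-f(A,.008))*1000,1))
E
python3 lift.py
```

```text
t: 28.35
tool_pos: [0.5897, 0.1784, 0.1733]
orientation: [2.241, 2.202, 0.001]
force: [-0.3, -1.0, -0.5]
opening: 0.0208
gripper_force: 5.0
tcp [0.5897 0.1784 0.1733] xdir 89.00358267652693 z [ 0.0005  0.0003 -1.    ] F [-0.316  -0.9975 -0.4725] [-0.1902 -0.0883  0.0247] q [0.2105 0.2062 1.5129 0.0002 1.422  0.2279]
base 265 0.012959661875413005 [0.63  0.108 0.04 ]
t: 29.95
tool_pos: [0.59, 0.2107, 0.0576]
orientation: [-2.239, -2.203, -0.001]
force: [-1.4, 2.4, 5.9]
opening: 0.0199
gripper_force: 30.0
tcp [0.59   0.2107 0.0576] xdir 89.05623016279705 z [ 0.0001  0.001  -1.    ] F [-1.4345  2.3817  5.9201] [0.2215 0.3637 0.1094] q [0.2605 0.3429 1.572  0.001  1.2264 0.2767]
top base 255 ((567.2152709960938, 36.500083923339844), (113.4460220336914, 115.60009765625), 44.72056579589844) [ 0.5236 -0.0377  0.0092] [0.6288 0.1015 0.0197]
side base 84 ((588.12451171875, 53.844295501708984), (108.79200744628906, 81.98222351074219), 88.96757507324219) [0.5467 0.0001 0.0091] [0.63   0.1075 0.0184]
base 59 0.012735247510495679 [0.63  0.108 0.017]
0.070 136 [0.59  0.195 0.075] 0.25677650244332506
0.785 -0.09 14.9
0.403 -0.065 13.9
0.63 -0.008 14.9
0.497 -0.006 14.7
0.585 0.014 18.5
```

The lift point is up about 18.5 mm, so the tyres are only just at 15 mm. I'll add one partial stroke of about 6 mm for margin.

```bash
python3 -m inch '{"ticks":[[0,0,0,-1,0],[0,0,0,-2,0],[0,-0.1,0,-2.4,0],[0,-0.28,0,-2.28,0],[0,-0.4,0,-2.28,0],[0,-0.56,0,-2.22,0],[0,-0.64,0,-2.22,0],[0,-0.8,0,-2.08,0],[0,-0.9,0,-2.08,0],[0,0,0,0,0]]}' 5
python3 -m inch '{"ticks":[[0,0,0,0,0],[0,0.9,0,2.08,0],[0,0.8,0,2.08,0],[0,0.68,0,2.22,0],[0,0.56,0,2.22,0],[0,0.4,0,2.28,0],[0,0.28,0,2.28,0],[0,0.1,0,2.4,0],[0,0,0,2.4,0],[0,0,0,1,0],[0,0,0,0,0],[0,0,0,0,0]]}' 40; python3 look.py t29; python3 sad.py .584 .014|grep base;python3 ang.py|head -2;python3 lift.py
```

```text
t: 31.05
tool_pos: [0.5903, 0.1903, 0.1517]
orientation: [2.24, 2.201, 0.001]
force: [0.8, -0.7, -3.4]
opening: 0.0209
gripper_force: 5.0
t: 32.25
tool_pos: [0.5902, 0.211, 0.0554]
orientation: [-2.239, -2.203, -0.002]
force: [0.1, 2.6, 4.6]
opening: 0.0201
gripper_force: 40.0
tcp [0.5902 0.211  0.0554] xdir 89.07359676540722 z [ 0.0006  0.001  -1.    ] F [0.0606 2.6119 4.5565] [0.0322 0.0433 0.0532] q [0.2611 0.3458 1.5727 0.0009 1.2222 0.277 ]
top base 259 ((587.1925659179688, 31.867843627929688), (83.30936431884766, 139.20144653320312), 0.029348762705922127) [ 0.5455 -0.0377  0.0094] [0.6288 0.1015 0.0199]
side base 80 ((588.574462890625, 52.12245559692383), (102.07081604003906, 82.96697235107422), 89.10563659667969) [0.5467 0.0017 0.0095] [0.6307 0.1037 0.0194]
base 56 0.012719277202763817 [0.631 0.104 0.016]
0.070 133 [0.59  0.198 0.075] 0.25930760088071414
0.785 -0.09 19.5
0.403 -0.065 19.3
0.63 -0.008 18.3
0.497 -0.006 17.5
0.585 0.014 23.6
```

Tyres are up about 19 mm. I'll press the handle a little more firmly onto its stop and check.

```bash
python3 -m inch '{"ticks":[[0,0,0,0.6,0],[0,0,0,0.4,0],[0,0,0,0,0],[0,0,0,0,0],[0,0,0,0,0]]}'; python3 look.py t30; python3 ang.py|head -3;python3 lift.py
python3 - <<'E'
from h import *
P=cloud(dict(np.load('side.npz')))
# bar top line, right/left of fingers
for a,b in((.11,.15),(.15,.19),(.225,.25)):
    m=(abs(P[...,0]-.59)<.006)&(P[...,1]>a)&(P[...,1]<b)&(P[...,2]>.05)&(P[...,2]<.11);q=P[m];print(len(q),np.median(q,0) if len(q) else'')
E
```

```text
t: 32.85
tool_pos: [0.5915, 0.2111, 0.0542]
orientation: [2.239, 2.202, 0.005]
force: [-10.8, -2.3, 29.8]
opening: 0.02
gripper_force: 40.0
tcp [0.5915 0.2111 0.0542] xdir 89.06606403021789 z [ 0.0032  0.0013 -1.    ] F [-10.7904  -2.2939  29.8154] [-0.6679  1.9353 -0.0104] q [0.2609 0.3479 1.5724 0.0005 1.2179 0.277 ]
base 58 0.012580553783846302 [0.63  0.105 0.017]
0.070 119 [0.591 0.197 0.074] 0.2527531885800642
0.085 15 [0.577 0.218 0.097] 0.22262165460719924
0.785 -0.09 19.5
0.403 -0.065 18.8
0.63 -0.008 19.4
0.497 -0.006 16.7
0.585 0.014 23.4
9 [0.59039529 0.13213497 0.07883123]
32 [0.58931502 0.17378971 0.07545108]
28 [0.58982817 0.23882321 0.0694867 ]
```

Converted, -0.002 m is -0.4.

```bash
python3 -m inch '{"ticks":[[0,0,0,-0.4,0],[0,0,0,0,0],[0,0,0,0,0],[0,0,0,0,0]]}' && python3 look.py t31 && python3 ang.py|head -1 && python3 lift.py && python3 -c "
from plant import robot
print(robot.close_job())"
```

```text
t: 33.35
tool_pos: [0.5912, 0.2111, 0.0545]
orientation: [2.239, 2.202, 0.004]
force: [-5.1, 1.5, 16.9]
opening: 0.0202
gripper_force: 40.0
tcp [0.5912 0.2111 0.0545] xdir 89.06065738006915 z [ 0.0027  0.0013 -1.    ] F [-5.1079  1.5106 16.8633] [-0.3056  0.7766 -0.007 ] q [0.2609 0.3474 1.5726 0.0006 1.2187 0.2771]
base 61 0.012145976873764508 [0.63  0.104 0.016]
0.785 -0.09 20.1
0.403 -0.065 18.9
0.63 -0.008 19.0
0.497 -0.006 17.4
0.585 0.014 23.9
the job is handed in; nothing more can be done
None
```

I handed the job in at about 33 s with the tyres about 19 mm off the bench by camera estimate, the jack flat and within about 5 mm of the lift mark, and the handle held on its bottom stop (about 17 N down); no verdict was shown, and the jack tipped up to about 0.2 rad on early unloaded strokes but settled flat again.

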